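# Tip the drying tray down, push it home and drop the retaining bar

### The job

A white drying tray stands on its long edge on the loading cradle: push its top over, away from the robot, so that it falls flat on its base with the open side up, then push it along the deck between the blue guides until it is fully home against the back stop. Then push the upright orange retaining bar over so that it drops down across the front of the tray. Do it all by pushing, never lifting the tray, and leave the other things on the bench where they are.

Things in the scene. Friction and masses are not known exactly. Their poses are not given: they have to be found in the camera images.
- cradle: Fixed loading cradle: dotted grey deck sheet 4 mm thick, x -240 to +90, y -165 to +165, with blue guides and back stop. Origin on the bench top under the centre of the home tray. x: push-home direction, away from the robot; y: left; z: up. The deck is clear in front of x +15, except the bar's hinge post (x -101 to -67, y 128 to 157, up to z 40).
- stop (a point): Middle of the blue back stop's near face, which the home tray touches: x +70, y 0, z 19 mm in the cradle's frame; the stop is 234 wide and 30 high above the deck. The blue guides, 26 high, have inner faces at y +-117 from it back to x +60 and flare to about y +-139 at x +17.
- tray: Loose white tray, red liner in its open side, 220 x 140 x 32 deep, walls 4, base 5 mm, 0.3 kg. Starts standing 140 tall on a long edge, 70 to 100 short of home, open side to the robot. Origin: middle of the face it first stands on. x: out of its base (level, away from the robot at first; down once flat, open side up), y: along the 220, z: up at first. Pushed 7 degrees over, it falls by itself.
- tray_mid (a point): Centre of the tray's outer box: 70 mm above the deck standing, 16 above it when flat. Home: x = 0, y = 0 of the cradle. Just after tipping, the near rim (70 mm from this centre) stands about where the lower edge of the base was.
- bar (a joint): Orange retaining bar's angle, rad: 0 = down at its end stop, level, just in front of the home tray; 1.57 = upright; 1.95 = leaning out to the cradle's +y (limit). Starts at 1.6 to 1.85. Friction holds it within some 20 degrees of upright; pushed farther inwards (below about 1.2) it drops to 0 by itself. If the tray is not home it lands on the tray.
- bar_hinge (a point): Hinge of the bar, on the cradle's left: x -84, y +137, z 26 mm in the cradle's frame; the axis runs along the cradle's x.
- bar_tip (a point): Centre of the black ball (18 across) at the free end of the orange bar (10 thick), 130 from the hinge.
- spray: Bystander: white spray bottle with blue cap and label, 64 across, 180 tall (mm). Leave it alone. Origin: centre of its underside.
- jar: Bystander: amber glass jar with steel lid, 70 across, 100 tall (mm). Leave it alone. Origin: centre of its underside.
- cup: Bystander: open steel cup, 80 across, 90 tall (mm). Leave it alone. Origin: centre of its underside.
- brush: Bystander: hand brush lying on the bench. Leave it alone. Origin: within it, low down; it lies flat.
- scraper: Bystander: spatula-like scraper lying on the bench left of the cradle. Leave it alone. Origin: within it, low down; it lies flat.
- weight: Bystander: brass block weight, 50 x 50 x 45 tall (mm). Leave it alone. Origin: centre of its underside.
Not all that is in view belongs to the job. Leave any black or turquoise look-alike of the tray alone.

How it is judged:
By the outcome, as a careful person would: the job done as asked, in the order asked, and still so for the second after the job is handed in, with the robot touching nothing.
It also fails if it takes over 58 s, if anything falls off the work surface, if the arm or the gripper's body presses on something with over 40 N, if the wrist force passes 120 N, or if a joint passes its speed limit or range.

### The arm

A 6-joint arm with a two-finger parallel gripper is mounted at the origin on the work surface. World frame = base frame: x ahead of the robot, y to its left, z up, the work surface at z = 0. Lengths are in mm, angles in rad, forces in N, time in s.
With the tool pointing down it reaches from about 275 to 850 mm from the base axis. Payload 5.2 kg.
Tool frame: the origin (TCP) lies at the centre of the arm's flange, where the gripper is bolted on; the fingertips stand arm.finger_overhang ahead of it and the grasp point (between the pads) lies 155 mm ahead of it (arm.finger_overhang is the distance from the TCP to the fingertips, in mm); z points along the fingers, y is the line along which they close (so a half turn about z gives the same grasp; the last joint's range is limited). The gripper opens to 85 mm and grips with 20 to 120 N. Pads are 22 mm wide; open, the fingers measure 114 mm over their backs; the gripper's body (76 mm by 85 mm) begins 54 mm behind the grasp point. The pads swing forward as they close: fully open they stand 13 mm farther back than shut.
Start: joints at [1.058, 0.259, 1.535, -0, 1.348, -0.203], TCP at [167.656, 523.83, 404.71] pointing down, gripper open.
Joint ranges: [-3.14, 3.14], [-0.91, 2.08], [0.19, 2.58], [-1.22, 4.36], [0.22, 2.71], [-3.12, 3.12]. Speed limits (rad/s): [2.57, 2.57, 3.14, 3.14, 3.14, 3.14].

### API

Orientations are given as a unit quaternion [x, y, z, w].
In Python, from rig import arm gives the robot as it stands.
- The arm moves only by the tool jog_arm, never from a script. Its argument "plan" is a list of rows, each a list of 2 entries, a list of its own where there are three numbers: the shift along the tool's x, y, z in mm, then the turn, a rotation vector about the tool's x, y, z in degrees. In form: [[[tx, ty, tz], [rx, ry, rz]], ...]. A call has exactly 8 rows; each row shifts and turns the commanded pose from where the row before left it, along the tool's axes as they then stand; what a row does not reach is not made up. A row lasts 1/12 s, in which the tool goes at most 41.7 mm and 7.16 degrees, less where a joint would pass 70% of its speed; a pose out of reach is approached as far as the arm can. A call is refused whole if a number of a shift passes 41.7 or a number of a turn 7.16, either way. A call with a gripper value outside its range is refused whole. "jaw" is the opening, from 0 (shut) to 1 (fully open), set as the call begins (left out, the last holds). The fingers move at their own pace and stop on an object; "squeeze" is the grip in N (left out, the last holds). Time passes only in rows, so rows that do not move let the fingers close, or fill a call up. It gives the time, the measured TCP pose, the force, the opening and the grip force at its end, in the units of the state.
- arm.read_state(): the state, without advancing time (a new reading comes with each control period).
- arm.get_image(name): name is "scene" or "top" or "wrist"; returns the picture (384x512x3 uint8, blue, green, red); there is no depth.
- arm.calibration(name): a dict with "vertical_fov" (degrees; the focal length in pixels is half the picture's height over the tangent of half this angle, whatever the lens; pixels are square), "cx", "cy" (the principal point, pixels), "dist_coeffs" ([k1, k2, p1, p2, k3] as OpenCV has them; the pictures are not rectified), "camera_from_world" (4x4, takes a point from world to camera coordinates). Camera axes: x right, y up, looking along -z (the intrinsics and any distortion apply to the point x, -y, -z); pixel columns grow to the right and rows downward; lengths in mm; the calibration is good to about 2 mm. A picture is of the moment at which its call begins: read the wrist's pose just before it. calibration takes no time and is no camera call; for the wrist camera it gives the pose at the moment of the call.
- arm.finish_job(): hands the job in; it is judged then, once.
The state is a dict: "t": time; "joints": joint angles; "joint_vel": joint speeds; "joint_efforts": joint torques, N m; "tcp_pos": TCP position; "tcp_rot": TCP orientation; "wrist_force": force on the tool from outside, world axes, zero at the start; "moment": the same for the moment, N m; "opening": finger opening in mm; "grasp_force": force on a finger pad.
Only numpy, scipy, OpenCV 4.12 (cv2) and the standard library are available. Lean on these libraries where they do the work, as an engineer would, in place of code of your own. Each camera call takes 0.05 s, during which the arm holds its last target. There are 200 camera calls.

## Working session

There is one attempt and no reset: what is moved stays moved. The work goes in short steps, Python scripts to look and compute and a tool call to move; the robot and the scene stay as the last step left them, time stands still between calls to the robot, and variables do not carry over. Pictures are saved under pics/ and viewed, at most 10 in all, crops included, and the job is handed in when it is done.

Besides the shell and the picture viewer there is one more tool, called after "Call:" as name(argument=value, ...), one argument or row to a line, values as JSON. jog_arm: Moves the arm, as the interface text tells. Its arguments: {"type":"object","properties":{"plan":{"type":"array"},"jaw":{"type":"number"},"squeeze":{"type":"number"}},"required":["plan"]}

```bash
mkdir -p pics
python3 - <<'E'
from rig import arm
import cv2
for n in ("scene","top"):
    im=arm.get_image(n); cv2.imwrite(f"pics/{n}0.png",cv2.resize(im,(800,600),interpolation=cv2.INTER_CUBIC))
    c=arm.calibration(n); print(n,c)
s=arm.read_state(); print(s['t'],s['tcp_pos'],s['tcp_rot'],s['opening'],arm.finger_overhang)
E
```

```text
scene {'vertical_fov': 53.76465027225254, 'cx': 249.59005070455524, 'cy': 191.35115398301826, 'dist_coeffs': array([-0.02317724,  0.        ,  0.        ,  0.        ,  0.        ]), 'camera_from_world': array([[ 4.05467584e-01,  9.14101807e-01, -3.73151752e-03,
        -2.05437583e+02],
       [-7.24700315e-01,  3.23937542e-01,  6.08172609e-01,
         3.04464240e+02],
       [ 5.57140459e-01, -2.43890046e-01,  7.93796040e-01,
        -1.57523964e+03],
       [ 0.00000000e+00,  0.00000000e+00,  0.00000000e+00,
         1.00000000e+00]])}
top {'vertical_fov': 42.46269655607973, 'cx': 258.3029610636647, 'cy': 195.9094995107328, 'dist_coeffs': array([-0.16222904,  0.        ,  0.        ,  0.        ,  0.        ]), 'camera_from_world': array([[-1.38208620e-02, -9.99887901e-01, -5.75932357e-03,
         3.12218248e+01],
       [ 9.88132055e-01, -1.45391659e-02,  1.52917148e-01,
        -5.11737783e+02],
       [-1.52983742e-01, -3.57752545e-03,  9.88222230e-01,
        -1.39367319e+03],
       [ 0.00000000e+00,  0.00000000e+00,  0.00000000e+00,
         1.00000000e+00]])}
0.1 [167.54978791 523.65268124 403.97231201] [ 1.54274155e-01  9.88027739e-01 -7.66143313e-04 -2.90593623e-04] 84.9514327210561 173.4
```

View pics/scene0.png

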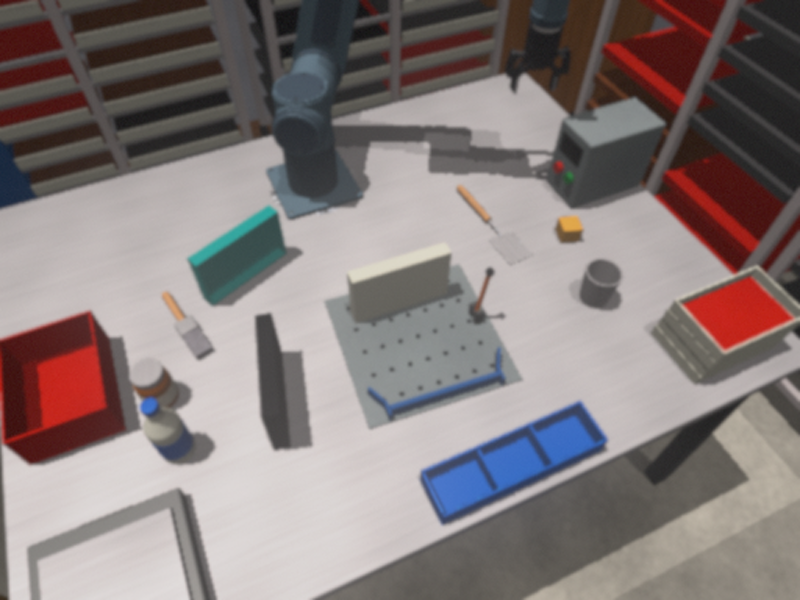

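View pics/top0.png

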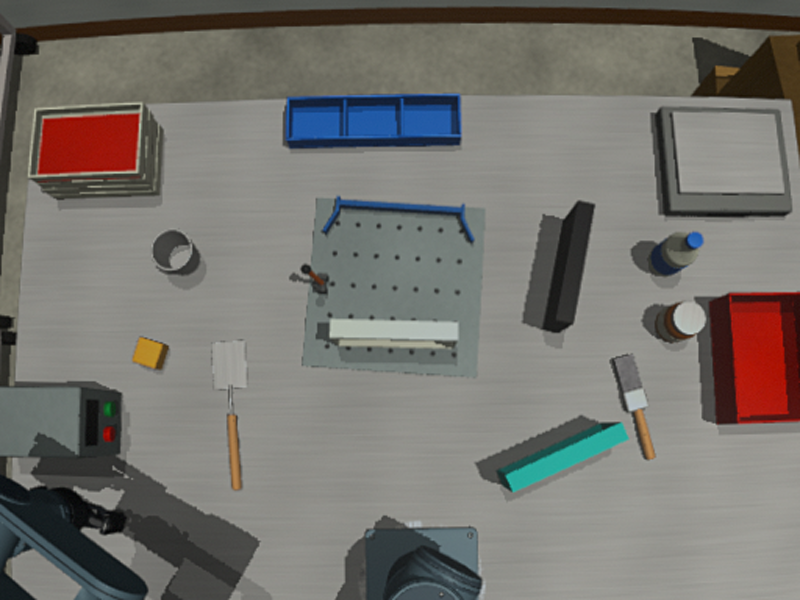

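The top view shows the cradle deck with corners near (317,198), (485,209), (476,377) and (303,366). The tray stands near y=335 and the bar ball is at (306,269). I'll enlarge this area to measure it.

```bash
cat > h.py <<'E'
import numpy as np,cv2
from rig import arm
def K(n):
    c=arm.calibration(n); f=192/np.tan(np.radians(c['vertical_fov']/2))
    return np.array([[f,0,c['cx']],[0,f,c['cy']],[0,0,1]]),np.array(c['dist_coeffs']),np.array(c['camera_from_world'])
def ray(n,uv,z):
    k,d,T=K(n); p=cv2.undistortPoints(np.array([[uv]],float),k,d)[0,0]
    R=T[:3,:3]; o=-R.T@T[:3,3]; v=R.T@np.array([p[0],-p[1],-1]); return o+v*(z-o[2])/v[2]
def proj(n,P):
    k,d,T=K(n); q=np.atleast_2d(P)@T[:3,:3].T+T[:3,3]; q=q*[1,-1,-1]
    return cv2.projectPoints(q,np.zeros(3),np.zeros(3),k,d)[0][:,0]
E
python3 - <<'E'
from h import *
im=arm.get_image("top"); cv2.imwrite("pics/topc.png",cv2.resize(im[120:250,185:320],None,fx=4.6,fy=4.6,interpolation=cv2.INTER_CUBIC))
E
```

```text
(no output)
```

View pics/topc.png

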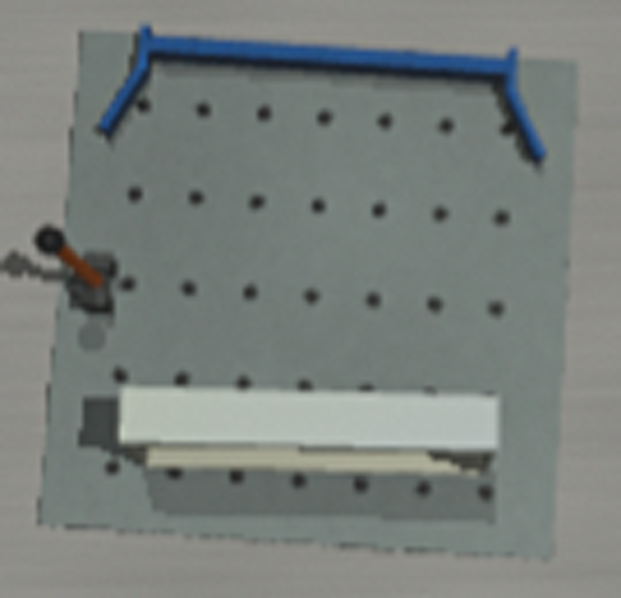

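The crop shows the deck corners at (78,30), (578,60), (552,558) and (38,524). The tray's top face has corners (120,387), (498,395), (498,450) and (120,440), and the ball is at (49,240).

Run:
```python
from h import *
from scipy.optimize import least_squares
px=lambda a:[((x+.5)/4.6+184.5,(y+.5)/4.6+119.5) for x,y in a]
cor=px([(78,30),(578,60),(552,558),(38,524)])
loc=np.array([[90,165],[90,-165],[-240,-165],[-240,165]],float)
W=np.array([ray("top",p,4)[:2] for p in cor])
def tf(q,l): c,s=np.cos(q[2]),np.sin(q[2]); return l@np.array([[c,s],[-s,c]])+q[:2]
r=least_squares(lambda q:(tf(q,loc)-W).ravel(),[500,0,0]); q=r.x; print("cradle",q,np.degrees(q[2]),r.fun.round(1))
inv=lambda w:(np.asarray(w)-q[:2])@np.array([[np.cos(q[2]),-np.sin(q[2])],[np.sin(q[2]),np.cos(q[2])]])
# refine check: stop near-face top edge ends z=34
for p in px([(150,56),(508,76)]): print("stop",inv(ray("top",p,34)[:2]))
for p in px([(120,387),(498,395),(498,450),(120,440)]):
    w=ray("top",p,144); print("tray",w[:2].round(1),inv(w[:2]).round(1))
h=np.array([-84,137.])
for a in (1.5,1.6,1.7,1.8,1.9):
    P=np.array([*tf(q,h+[0,-130*np.cos(a)]),26+130*np.sin(a)]); u=proj("top",P)[0]; print(a,P.round(0),((u-[184.5,119.5])*4.6-.5).round(0), (proj("scene",P)[0]*1.5625).round(0))
print("ball z150",inv(ray("top",px([(49,240)])[0],153)[:2]))
print("hinge",tf(q,h))
```

```text
cradle [ 6.33827428e+02  3.57208596e+01 -7.81236472e-02] -4.476155262573461 [ 0.4 -1.4  0.5  1.  -0.2  0.1 -0.7  0.3]
stop [ 65.89600109 113.61802334]
stop [  66.96253624 -118.70626661]
tray [476.6 151.6] [-165.8  103.3]
tray [468.6 -68.7] [-156.5 -117. ]
tray [436.4 -67.9] [-188.7 -118.7]
tray [445.4 151.6] [-196.9  100.9]
1.5 [560. 170. 156.] [ 87. 243.] [478. 275.]
1.6 [561. 183. 156.] [ 65. 242.] [484. 273.]
1.7 [562. 196. 155.] [ 44. 241.] [490. 272.]
1.8 [563. 208. 153.] [ 23. 240.] [496. 271.]
1.9 [564. 221. 149.] [  3. 240.] [501. 270.]
ball z150 [-82.94314282 150.93364733]
hinge [560.77569204 178.85870886]
```

Call:
jog_arm(
  plan=[
    [[0, 0, 0], [0, 0, -6.6]],
    [[0, 0, 0], [0, 0, -6.6]],
    [[-18, -34, 8], [0, 0, 0]],
    [[-18, -34, 8], [0, 0, 0]],
    [[-18, -34, 8], [0, 0, 0]],
    [[-18, -34, 8], [0, 0, 0]],
    [[-18, -34, 8], [0, 0, 0]],
    [[-18, -34, 8], [0, 0, 0]],
  ],
  jaw=1,
)

```text
t: 0.82
tcp_pos: [259.1, 310.2, 356.2]
tcp_rot: [0.039, 0.999, -0.0, 0.0]
wrist_force: [2.3, -0.6, -0.3]
opening: 85.2
grasp_force: 0.0
```

Call:
jog_arm(
  plan=[
    [[-19, -32, 9], [0, 0, 0]],
    [[-19, -32, 9], [0, 0, 0]],
    [[-19, -32, 9], [0, 0, 0]],
    [[-19, -32, 9], [0, 0, 0]],
    [[-19, -32, 9], [0, 0, 0]],
    [[-19, -32, 9], [0, 0, 0]],
    [[-19, -32, 9], [0, 0, 0]],
    [[-19, -32, 9], [0, 0, 0]],
  ],
)

```text
t: 1.48
tcp_pos: [390.6, 42.8, 284.4]
tcp_rot: [0.04, 0.999, 0.0, 0.0]
wrist_force: [0.8, 0.2, 0.4]
opening: 85.7
grasp_force: 0.0
```

```bash
cat >> h.py <<'E'
q=np.array([633.83,35.72,-0.0781])
def inv(w): c,s=np.cos(q[2]),np.sin(q[2]); return (np.asarray(w)[:2]-q[:2])@np.array([[c,-s],[s,c]])
def st():
    s=arm.read_state(); R=cv2.Rodrigues
    from scipy.spatial.transform import Rotation as Ro
    print(round(s['t'],2),"cradle",inv(s['tcp_pos']).round(1),"z",round(s['tcp_pos'][2],1),"F",np.round(s['wrist_force'],1),"toolx/y\n",Ro.from_quat(s['tcp_rot']).as_matrix().round(3))
E
python3 -c "
from h import *
st()"
```

```text
1.48 cradle [-243.   -11.9] z 284.4 F [0.8 0.2 0.4] toolx/y
 [[-0.997  0.08   0.   ]
 [ 0.08   0.997  0.   ]
 [-0.     0.    -1.   ]]
```

Call:
jog_arm(
  plan=[
    [[-5, 0, 0], [0, 0, 0]],
    [[-5, 0, 0], [0, 0, 0]],
    [[-5, 0, 0], [0, 0, 0]],
    [[-5, 0, 0], [0, 0, 0]],
    [[-5, 0, 0], [0, 0, 0]],
    [[-5, 0, 0], [0, 0, 0]],
    [[-4, 0, 0], [0, 0, 0]],
    [[-4, 0, 0], [0, 0, 0]],
  ],
)

```text
t: 2.15
tcp_pos: [428.5, 42.3, 284.9]
tcp_rot: [0.039, 0.999, -0.0, 0.0]
wrist_force: [-0.4, -0.1, -0.5]
opening: 85.7
grasp_force: 0.0
```

Call:
jog_arm(
  plan=[
    [[-3, 0, 0], [0, 0, 0]],
    [[-3, 0, 0], [0, 0, 0]],
    [[-3, 0, 0], [0, 0, 0]],
    [[-3, 0, 0], [0, 0, 0]],
    [[-3, 0, 0], [0, 0, 0]],
    [[-3, 0, 0], [0, 0, 0]],
    [[-3, 0, 0], [0, 0, 0]],
    [[-3, 0, 0], [0, 0, 0]],
  ],
)

```text
t: 2.82
tcp_pos: [452.4, 39.6, 284.7]
tcp_rot: [0.04, 0.999, -0.0, -0.0]
wrist_force: [-0.0, -0.2, 0.2]
opening: 85.3
grasp_force: 0.0
```

Run:
```python
from h import *
st()
a=arm.get_image("top"); cv2.imwrite("pics/t1.png",cv2.resize(a[110:260,165:340],None,fx=4,fy=4,interpolation=cv2.INTER_CUBIC))
```

```text
2.82 cradle [-181.1  -10.3] z 284.7 F [-0.  -0.2  0.2] toolx/y
 [[-0.997  0.08  -0.   ]
 [ 0.08   0.997 -0.   ]
 [ 0.    -0.    -1.   ]]
```

View pics/t1.png

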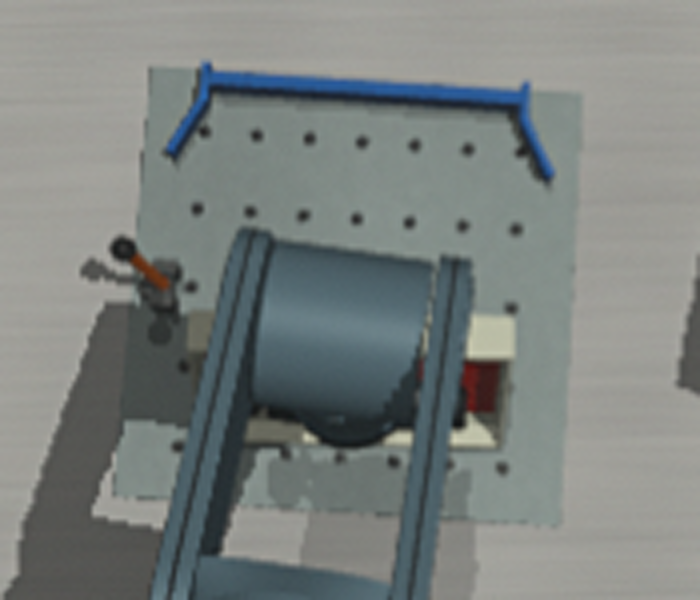

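The tray is tipping over, with its red liner visible through the arm. I'll back off and lower the gripper behind the tray.

Call:
jog_arm(
  plan=[
    [[10, 0, 0], [0, 0, 0]],
    [[10, 0, 0], [0, 0, 0]],
    [[10, 0, 0], [0, 0, 0]],
    [[8, 0, 15], [0, 0, 0]],
    [[0, 0, 25], [0, 0, 0]],
    [[0, 0, 25], [0, 0, 0]],
    [[0, 0, 25], [0, 0, 0]],
    [[0, 0, 10], [0, 0, 0]],
  ],
)

```text
t: 3.53
tcp_pos: [411.7, 43.1, 182.6]
tcp_rot: [0.04, 0.999, 0.0, -0.002]
wrist_force: [-0.0, -0.0, 0.9]
opening: 85.4
grasp_force: 0.0
```

Run:
```python
from h import *
st(); print(arm.finger_overhang)
a=arm.get_image("top"); a=cv2.resize(a[120:250,185:320],None,fx=4,fy=4,interpolation=cv2.INTER_CUBIC)
b=arm.get_image("scene"); b=cv2.resize(b[140:280,200:340],(560,560),interpolation=cv2.INTER_CUBIC)
cv2.imwrite("pics/t2.png",b); cv2.imwrite("pics/t2a.png",a)
```

```text
3.53 cradle [-222.    -9.9] z 182.6 F [-0.  -0.   0.9] toolx/y
 [[-0.997  0.079 -0.004]
 [ 0.079  0.997  0.001]
 [ 0.004  0.    -1.   ]]
173.4
```

View pics/t2.png

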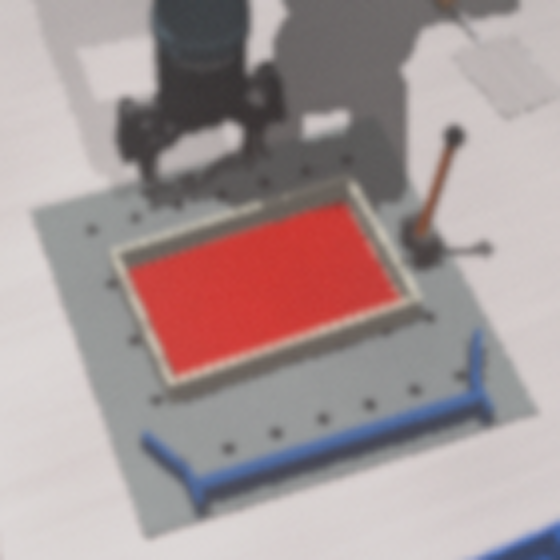

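The tray is flat with its open side up, and its rim corners are at (113,252), (352,182), (420,300) and (172,386). I'll compute its pose.

Run:
```python
from h import *
sc=lambda x,y:((x+.5)/4+199.5,(y+.5)/4+139.5)
P=[inv(ray("scene",sc(*p),36)) for p in [(113,252),(352,182),(418,298),(171,386)]]
print(np.round(P,1),np.mean(P,0))
for p in [(205,488),(480,395)]: print("stop top",inv(ray("scene",sc(*p),34)))
for p in [(33,208),(147,537),(540,410)]: print("deck",inv(ray("scene",sc(*p),4)))
```

```text
[[-152.  -112.5]
 [-153.8  104.9]
 [ -24.1  108.5]
 [ -13.1 -108.5]] [-85.77837829  -1.93791784]
stop top [  78.09937481 -112.65314162]
stop top [ 74.57927064 117.01949333]
deck [-243.84371993 -159.28614287]
deck [  87.63432515 -162.6403035 ]
deck [ 88.76791037 167.9783892 ]
```

Call:
jog_arm(
  plan=[
    [[-12, 3, 0], [0, 0, 0]],
    [[-12, 3, 0], [0, 0, 0]],
    [[-12, 0, 0], [0, 0, 0]],
    [[-8, 0, 0], [0, 0, 0]],
    [[-6, 0, 0], [0, 0, 0]],
    [[-6, 0, 0], [0, 0, 0]],
    [[-6, 0, 0], [0, 0, 0]],
    [[-6, 0, 0], [0, 0, 0]],
  ],
)

```text
t: 4.3
tcp_pos: [482.1, 43.4, 184.7]
tcp_rot: [0.04, 0.999, 0.0, -0.001]
wrist_force: [-2.1, 0.5, 2.1]
opening: 85.5
grasp_force: 1.5
```

Call:
jog_arm(
  plan=[
    [[-6, 0, 0], [0, 0, 0]],
    [[-6, 0, 0], [0, 0, 0]],
    [[-6, 0, 0], [0, 0, 0]],
    [[-6, 0, 0], [0, 0, 0]],
    [[-6, 0, 0], [0, 0, 0]],
    [[-6, 0, 0], [0, 0, 0]],
    [[-4, 0, 0], [0, 0, 0]],
    [[-4, 0, 0], [0, 0, 0]],
  ],
)

```text
t: 4.97
tcp_pos: [526.9, 39.8, 184.6]
tcp_rot: [0.04, 0.999, -0.0, -0.0]
wrist_force: [-3.8, -0.2, 3.3]
opening: 85.3
grasp_force: 1.6
```

Run:
```python
from h import *
st()
b=arm.get_image("scene"); b=cv2.resize(b[140:280,200:340],(560,560),interpolation=cv2.INTER_CUBIC)
cv2.imwrite("pics/t3.png",b)
```

```text
4.97 cradle [-106.9   -4.3] z 184.6 F [-3.8 -0.2  3.3] toolx/y
 [[-0.997  0.079 -0.   ]
 [ 0.079  0.997 -0.   ]
 [ 0.    -0.    -1.   ]]
```

View pics/t3.png

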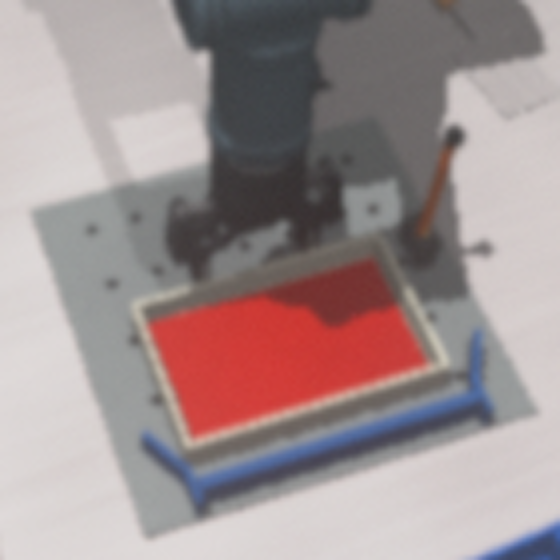

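The tray is in the funnel and nearly square, with its far rim from (190,440) to (445,365) and a gap of about 25 mm to the stop. I'll continue slowly.

Call:
jog_arm(
  plan=[
    [[-3, 0, 0], [0, 0, 0]],
    [[-3, 0, 0], [0, 0, 0]],
    [[-3, 0, 0], [0, 0, 0]],
    [[-3, 0, 0], [0, 0, 0]],
    [[-2, 0, 0], [0, 0, 0]],
    [[-2, 0, 0], [0, 0, 0]],
    [[-2, 0, 0], [0, 0, 0]],
    [[-2, 0, 0], [0, 0, 0]],
  ],
)

```text
t: 5.68
tcp_pos: [546.5, 38.2, 184.7]
tcp_rot: [0.04, 0.999, -0.0, -0.0]
wrist_force: [-1.6, 0.4, -1.5]
opening: 85.5
grasp_force: 0.7
```

Call:
jog_arm(
  plan=[
    [[-1, 0, 0], [0, 0, 0]],
    [[-1, 0, 0], [0, 0, 0]],
    [[-1, 0, 0], [0, 0, 0]],
    [[-1, 0, 0], [0, 0, 0]],
    [[-1, 0, 0], [0, 0, 0]],
    [[-1, 0, 0], [0, 0, 0]],
    [[0, 0, 0], [0, 0, 0]],
    [[0, 0, 0], [0, 0, 0]],
  ],
)

```text
t: 6.35
tcp_pos: [552.0, 37.9, 184.6]
tcp_rot: [0.04, 0.999, 0.0, -0.001]
wrist_force: [-4.5, 0.9, 2.3]
opening: 85.5
grasp_force: 2.0
```

Still sliding (about 2–4 N); I'll keep going until the force rises.

Call:
jog_arm(
  plan=[
    [[-1, 0, 0], [0, 0, 0]],
    [[-1, 0, 0], [0, 0, 0]],
    [[-1, 0, 0], [0, 0, 0]],
    [[-1, 0, 0], [0, 0, 0]],
    [[0, 0, 0], [0, 0, 0]],
    [[0, 0, 0], [0, 0, 0]],
    [[0, 0, 0], [0, 0, 0]],
    [[0, 0, 0], [0, 0, 0]],
  ],
)

```text
t: 7.02
tcp_pos: [553.4, 37.9, 184.2]
tcp_rot: [0.04, 0.999, 0.0, -0.004]
wrist_force: [-13.0, 1.3, 8.7]
opening: 85.7
grasp_force: 6.9
```

Call:
jog_arm(
  plan=[
    [[-1, 0, 0], [0, 0, 0]],
    [[-1, 0, 0], [0, 0, 0]],
    [[-1, 0, 0], [0, 0, 0]],
    [[0, 0, 0], [0, 0, 0]],
    [[0, 0, 0], [0, 0, 0]],
    [[0, 0, 0], [0, 0, 0]],
    [[0, 0, 0], [0, 0, 0]],
    [[0, 0, 0], [0, 0, 0]],
  ],
)

```text
t: 7.68
tcp_pos: [554.4, 37.8, 184.0]
tcp_rot: [0.04, 0.999, 0.0, -0.007]
wrist_force: [-21.3, 0.1, 15.7]
opening: 85.4
grasp_force: 10.8
```

Seated at the home position with 21 N. I'll back off, lift and look.

Call:
jog_arm(
  plan=[
    [[10, 0, 0], [0, 0, 0]],
    [[15, 0, 0], [0, 0, 0]],
    [[15, 0, 0], [0, 0, 0]],
    [[15, 0, 0], [0, 0, 0]],
    [[15, 0, -10], [0, 0, 0]],
    [[10, 0, -30], [0, 0, 0]],
    [[0, 0, -35], [0, 0, 0]],
    [[0, 0, -35], [0, 0, 0]],
  ],
  jaw=1,
)

```text
t: 8.35
tcp_pos: [479.2, 43.6, 295.9]
tcp_rot: [0.04, 0.999, -0.0, 0.0]
wrist_force: [0.9, -0.4, 0.6]
opening: 85.5
grasp_force: 0.0
```

Call:
jog_arm(
  plan=[
    [[0, 10, -35], [0, 0, 0]],
    [[0, 20, -35], [0, 0, 0]],
    [[0, 36, 0], [0, 0, 0]],
    [[0, 36, 0], [0, 0, 0]],
    [[0, 36, 0], [0, 0, 0]],
    [[0, 36, 0], [0, 0, 0]],
    [[0, 36, 0], [0, 0, 0]],
    [[0, 16, 0], [0, 0, 0]],
  ],
  jaw=0,
)

```text
t: 9.02
tcp_pos: [497.8, 272.7, 365.4]
tcp_rot: [0.039, 0.999, 0.001, 0.002]
wrist_force: [-1.1, -0.3, 0.8]
opening: -0.2
grasp_force: 0.0
```

Run:
```python
from h import *
st()
b=arm.get_image("scene"); b=cv2.resize(b[140:280,200:340],(560,560),interpolation=cv2.INTER_CUBIC)
cv2.imwrite("pics/t4.png",b)
```

```text
9.02 cradle [-154.1  225.7] z 365.4 F [-1.1 -0.3  0.8] toolx/y
 [[-0.997  0.077  0.004]
 [ 0.077  0.997  0.003]
 [-0.003  0.003 -1.   ]]
```

View pics/t4.png

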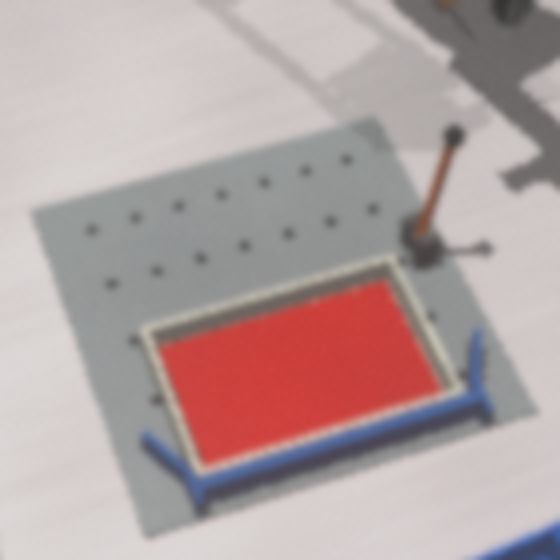

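The tray is flush with the stop between the guides: its far rim runs (200,468) to (458,390) along the blue stop. The bar is upright with its ball at (454,133). Next I go to the bar's outer side.

Call:
jog_arm(
  plan=[
    [[-14, 0, 0], [0, 0, 0]],
    [[-14, 0, 10], [0, 0, 0]],
    [[-14, 0, 10], [0, 0, 0]],
    [[-14, 0, 12], [0, 0, 0]],
    [[-14, 0, 15], [0, 0, 0]],
    [[0, 0, 15], [0, 0, 0]],
    [[0, 0, 15], [0, 0, 0]],
    [[0, 0, 0], [0, 0, 0]],
  ],
)

```text
t: 9.73
tcp_pos: [567.0, 262.5, 284.6]
tcp_rot: [0.04, 0.999, -0.001, -0.002]
wrist_force: [-0.7, -0.1, -0.6]
opening: -0.3
grasp_force: 0.0
```

Call:
jog_arm(
  plan=[
    [[0, -7, 0], [0, 0, 0]],
    [[0, -7, 0], [0, 0, 0]],
    [[0, -7, 0], [0, 0, 0]],
    [[0, -6, 0], [0, 0, 0]],
    [[0, -6, 0], [0, 0, 0]],
    [[0, -6, 0], [0, 0, 0]],
    [[0, -5, 0], [0, 0, 0]],
    [[0, -5, 0], [0, 0, 0]],
  ],
)

```text
t: 10.4
tcp_pos: [563.7, 213.9, 289.5]
tcp_rot: [0.04, 0.999, 0.0, 0.001]
wrist_force: [-0.5, 1.0, 7.1]
opening: 0.2
grasp_force: 2.5
```

Call:
jog_arm(
  plan=[
    [[0, -5, 0], [0, 0, 0]],
    [[0, -5, 0], [0, 0, 0]],
    [[0, -5, 0], [0, 0, 0]],
    [[0, -5, 0], [0, 0, 0]],
    [[0, -5, 0], [0, 0, 0]],
    [[0, -5, 0], [0, 0, 0]],
    [[0, -5, 0], [0, 0, 0]],
    [[0, -5, 0], [0, 0, 0]],
  ],
)

```text
t: 11.07
tcp_pos: [560.1, 174.1, 287.6]
tcp_rot: [0.04, 0.999, -0.0, -0.0]
wrist_force: [-1.4, 0.0, 0.3]
opening: -0.5
grasp_force: 0.0
```

Run:
```python
from h import *
st()
b=arm.get_image("scene"); b=cv2.resize(b[140:280,200:340],(560,560),interpolation=cv2.INTER_CUBIC)
cv2.imwrite("pics/t5.png",b)
```

```text
11.07 cradle [-84.3 132.2] z 287.6 F [-1.4  0.   0.3] toolx/y
 [[-0.997  0.079 -0.   ]
 [ 0.079  0.997 -0.   ]
 [ 0.    -0.    -1.   ]]
```

View pics/t5.png

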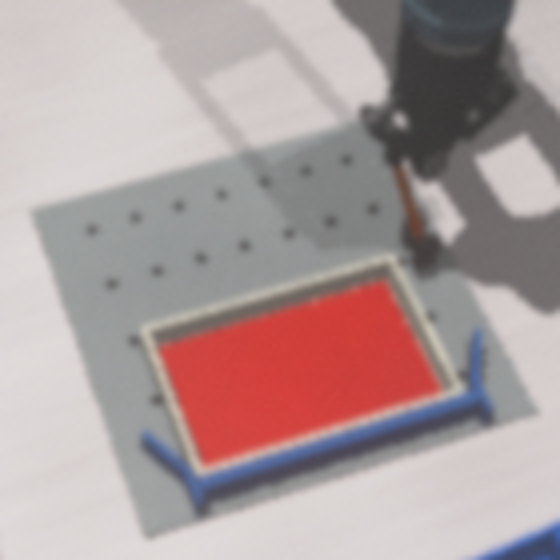

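The bar now leans inward just ahead of the finger (bar from (400,165) to (425,245)). I'll continue until it drops.

Call:
jog_arm(
  plan=[
    [[0, -5, 0], [0, 0, 0]],
    [[0, -5, 0], [0, 0, 0]],
    [[0, -5, 0], [0, 0, 0]],
    [[0, -5, 0], [0, 0, 0]],
    [[0, -5, 0], [0, 0, 0]],
    [[0, -5, 0], [0, 0, 0]],
    [[0, -5, 0], [0, 0, 0]],
    [[0, -5, 0], [0, 0, 0]],
  ],
)

```text
t: 11.78
tcp_pos: [557.0, 134.2, 287.7]
tcp_rot: [0.04, 0.999, -0.0, -0.0]
wrist_force: [-0.3, 0.3, -0.9]
opening: 0.4
grasp_force: 0.0
```

Call:
jog_arm(
  plan=[
    [[0, 0, 0], [0, 0, 0]],
    [[0, 0, 0], [0, 0, 0]],
    [[0, 15, 0], [0, 0, 0]],
    [[0, 15, -20], [0, 0, 0]],
    [[0, 20, -30], [0, 0, 0]],
    [[0, 30, -25], [0, 0, 0]],
    [[0, 35, 0], [0, 0, 0]],
    [[0, 35, 0], [0, 0, 0]],
  ],
)

```text
t: 12.45
tcp_pos: [569.4, 285.7, 365.5]
tcp_rot: [0.04, 0.999, 0.001, 0.002]
wrist_force: [-0.1, 0.6, -0.4]
opening: 0.3
grasp_force: 0.0
```

Run:
```python
from h import *
st()
b=arm.get_image("scene"); b=cv2.resize(b[100:310,60:420],(800,467),interpolation=cv2.INTER_CUBIC)
cv2.imwrite("pics/t6.png",b)
```

```text
12.45 cradle [-83.7 244.2] z 365.5 F [-0.1  0.6 -0.4] toolx/y
 [[-0.997  0.08   0.005]
 [ 0.08   0.997  0.002]
 [-0.005  0.002 -1.   ]]
```

View pics/t6.png

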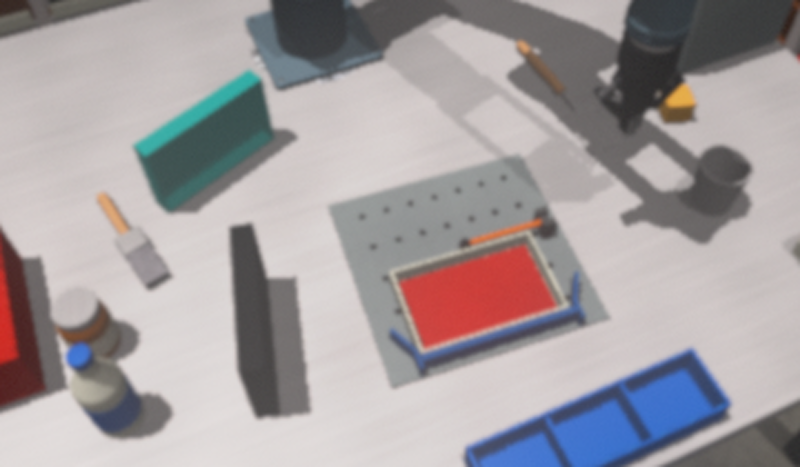

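The bar lies across the front of the tray, with its ball at (465,243) and hinge at (545,222). The tray is home and the bystanders are undisturbed. I'll check the ball height against the expected position and hand in.

Run:
```python
from h import *
c,s=np.cos(q[2]),np.sin(q[2])
for a in (0,.1,.2):
    l=np.array([-84,137-130*np.cos(a)]); w=l@np.array([[c,s],[-s,c]])+q[:2]
    u=proj("scene",[*w,26+130*np.sin(a)])[0]; print(a,((u-[60,100])*2.222).round(0))
print(arm.finish_job())
```

```text
0 [463. 245.]
0.1 [464. 240.]
0.2 [465. 234.]
the job is handed in; nothing more can be done
None
```

The tray was tipped flat and pushed home against the back stop. The bar dropped level across its front (its ball is within about 3 px of the fully-down position), no bystander looked moved in the last picture, and the job was handed in at about 12.5 s.

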